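# Find the rocking corner of a glue-up board and shim it

### The arm

A 6-joint arm with a two-finger parallel gripper is mounted at the origin on the work surface. World frame = base frame: x ahead of the robot, y to its left, z up, the work surface at z = 0. Lengths are in m, angles in rad, forces in N, time in s.
With the tool pointing down it reaches from about 0.25 to 0.725 m from the base axis. Payload 4 kg.
Tool frame: the origin (TCP) lies midway between the tips of the shut fingers; the grasp point (between the pads) lies bot.pinch_z behind it (bot.pinch_z is the distance from the TCP to the grasp point, in m); z points along the fingers, y is the direction in which the jaws open and shut (so a half turn about z gives the same grasp; the last joint's range is limited). The gripper opens to 85 mm and grips with 20 to 120 N. Pads are 22 mm wide; open, the fingers measure 114 mm over their backs; the gripper's body (76 mm by 85 mm) begins 54 mm behind the grasp point. The pads swing forward as they close: fully open they stand 13 mm farther back than shut.
Start: joints at [-1.257, 0.241, 0.005, 1.335, 0, 1.571], TCP at [0.154, -0.476, 0.231] pointing down, gripper open.
Joint ranges: [-2.72, 2.72], [-1.05, 1.87], [-1.09, 1.28], [-1.99, 2.15], [-1.42, 1.44], [-3.14, 3.14]. Speed limits (rad/s): [2.79, 2.79, 3.14, 3.14, 3.14, 3.14].

### API

Orientations are given as a unit quaternion [x, y, z, w].
In Python, from workcell import bot gives the robot as it stands. The module is installed in compiled form; this text tells all that it offers.
- The arm moves only by the tool move_arm, never from a script. Its argument "series" is a list that holds one entry, the list of rows, each a list of 7 numbers: the shift along the world's x, y, z in cm, then the turn, a rotation vector about the world's x, y, z in degrees, then the opening, from 0 (shut) to 1 (fully open). A call has exactly 5 rows; each row shifts and turns the pose as measured when the row begins; what a row does not reach is not made up. A row lasts 1/10 s, in which the tool goes at most 50 mm and 8.59 degrees, less where a joint would pass 70% of its speed; a pose out of reach is approached as far as the arm can. A call with a gripper value outside its range is refused whole. The fingers move at their own pace and stop on an object; the grip force is fixed at half the most. Time passes only in rows, so rows that do not move let the fingers close, or fill a call up. It gives the time, the measured TCP pose, the force and the opening at its end, in the units of the state.
- bot.get_obs(): the state, without advancing time (a new reading comes with each control period).
- bot.camera(name): name is "side" or "top"; returns (picture, depth): 384x512x3 uint8, red, green, blue; 384x512 float32, m along the optical axis (not along the pixel's ray), 0 where there is no reading.
- bot.camera_info(name): a dict with "vfov" (degrees; the focal length in pixels is half the picture's height over the tangent of half this angle, whatever the lens; pixels are square), "cx", "cy" (the principal point, pixels), "k1" (the pictures are not rectified: a ray, as slopes to the right and down, at radius r is drawn at 1 + k1 r^2 times it, then the intrinsics apply), "cam_to_world" (4x4, takes a point from camera to world coordinates). Camera axes: x right, y down, z forward; pixel columns grow to the right and rows downward; lengths in m; the calibration is good to about 2 mm. A picture is of the moment at which its call begins. camera_info takes no time and is no camera call.
- bot.job_done(): hands the job in, once; it reports no verdict.
Trained networks look in the newest picture that a camera, given by its name, has taken for a name from the list of things; names that differ only in an ending like _2 or _b are one class to them, and where a whole thing is asked for, a point or a joint stands for the part that bears it (a point fixed in the world has none). Each returns a list of dicts, best first, with "confidence" (0 to 1); they miss things now and then, are a little off and sometimes report something else, mostly with a low value. They report only what shows in the picture. A call takes as long as a camera call. They do not tell look-alikes from the thing itself.
- bot.find_in(camera, target): "at" ([x, y, z] in m, in world coordinates, good to about 4 mm: the middle of the surface that is visible of it).
The state is a dict: "clock": time; "joint_pos": joint angles; "joint_vel": joint speeds; "tau": joint torques, N m; "eef_pos": TCP position; "tool_rot": TCP orientation; "ft_force": force on the tool from outside, world axes, zero at the start; "ft_torque": the same for the moment, N m; "grip_width": finger opening in m.
Only numpy, scipy, OpenCV 4.12 (cv2) and the standard library are available. Lean on these libraries where they do the work, as an engineer would, in place of code of your own. Each camera call takes 0.05 s, during which the arm holds its last target.

### The job

The glue-up board on the bench rocks because one of its four feet does not bear. Press down on its corners with a fingertip until you find the one that gives, then push that corner's wedge shim in under its foot until it is just snug, so that the board sits firm on all four feet - not so hard that it jacks the board up off another foot. Leave the other three shims and everything else where they lie; nothing is to be gripped or lifted.

Things in the scene. Friction and masses are not known exactly. Their poses are not given: they have to be found in the camera images.
- board: glue-up board: beech slab 240 (x) x 260 (y) x 28 mm on four hardwood foot blocks 22 mm high, with a veneered panel under a steel pressing plate (210 x 130 mm, together 8 mm thick) fixed on its middle; about 2.3 kg, with the weight on it 4 kg; loose, held only by its weight. Origin: centre of the board, level with the undersides of the feet, which is about 9 mm above the bench; x points to the far edge, y to the left edge, z up; the slab's top is 50 mm above the origin
- corner_1 (a point): the place to press at the board's near left corner: on the bare top of the slab straight over the middle of that foot's packer, -103 mm in the board's x and +110 mm in y from the board's centre, 17 to 20 mm from the slab's edges. A firm corner stays put under 10 N; the one that rocks goes down about 4 mm under a push of 2 to 5 N and comes back up when let go
- corner_2 (a point): the place to press at the board's far left corner: on the bare top of the slab straight over the middle of that foot's packer, +103 mm in the board's x and +110 mm in y from the board's centre, 17 to 20 mm from the slab's edges. A firm corner stays put under 10 N; the one that rocks goes down about 4 mm under a push of 2 to 5 N and comes back up when let go
- corner_3 (a point): the place to press at the board's far right corner: on the bare top of the slab straight over the middle of that foot's packer, +103 mm in the board's x and -110 mm in y from the board's centre, 17 to 20 mm from the slab's edges. A firm corner stays put under 10 N; the one that rocks goes down about 4 mm under a push of 2 to 5 N and comes back up when let go
- corner_4 (a point): the place to press at the board's near right corner: on the bare top of the slab straight over the middle of that foot's packer, -103 mm in the board's x and -110 mm in y from the board's centre, 17 to 20 mm from the slab's edges. A firm corner stays put under 10 N; the one that rocks goes down about 4 mm under a push of 2 to 5 N and comes back up when let go
- foot_1: wooden foot block under the near left corner, 76 (x) x 40 (y) x 22 mm, its outer faces flush with the slab's edges; part of the board. Origin: centre of its underside. Under the end of the foot nearer the board's x edge a domed steel glide, 17 mm across, stands 3 mm out and rests on a fixed plywood packer 30 x 30 mm, about 6 mm high; beside it the 9 mm space under the foot is free for the shim
- foot_2: wooden foot block under the far left corner, 76 (x) x 40 (y) x 22 mm, its outer faces flush with the slab's edges; part of the board. Origin: centre of its underside. Under the end of the foot nearer the board's x edge a domed steel glide, 17 mm across, stands 3 mm out and rests on a fixed plywood packer 30 x 30 mm, about 6 mm high; beside it the 9 mm space under the foot is free for the shim
- foot_3: wooden foot block under the far right corner, 76 (x) x 40 (y) x 22 mm, its outer faces flush with the slab's edges; part of the board. Origin: centre of its underside. Under the end of the foot nearer the board's x edge a domed steel glide, 17 mm across, stands 3 mm out and rests on a fixed plywood packer 30 x 30 mm, about 6 mm high; beside it the 9 mm space under the foot is free for the shim
- foot_4: wooden foot block under the near right corner, 76 (x) x 40 (y) x 22 mm, its outer faces flush with the slab's edges; part of the board. Origin: centre of its underside. Under the end of the foot nearer the board's x edge a domed steel glide, 17 mm across, stands 3 mm out and rests on a fixed plywood packer 30 x 30 mm, about 6 mm high; beside it the 9 mm space under the foot is free for the shim
- shim_1: loose tapered hardwood shim at the near left foot, 110 mm long, 26 mm wide, 20 g, flat underneath, its top rising evenly from 2 mm at the tip to 17 mm at the butt. It lies on the bench square to the board's left edge, 6 to 18 mm of its tip under the foot but not touching it. Origin: centre of its underside; x axis points to the tip, so pushing along +x drives it under
- shim_2: loose tapered hardwood shim at the far left foot, 110 mm long, 26 mm wide, 20 g, flat underneath, its top rising evenly from 2 mm at the tip to 17 mm at the butt. It lies on the bench square to the board's left edge, 6 to 18 mm of its tip under the foot but not touching it. Origin: centre of its underside; x axis points to the tip, so pushing along +x drives it under
- shim_3: loose tapered hardwood shim at the far right foot, 110 mm long, 26 mm wide, 20 g, flat underneath, its top rising evenly from 2 mm at the tip to 17 mm at the butt. It lies on the bench square to the board's right edge, 6 to 18 mm of its tip under the foot but not touching it. Origin: centre of its underside; x axis points to the tip, so pushing along +x drives it under
- shim_4: loose tapered hardwood shim at the near right foot, 110 mm long, 26 mm wide, 20 g, flat underneath, its top rising evenly from 2 mm at the tip to 17 mm at the butt. It lies on the bench square to the board's right edge, 6 to 18 mm of its tip under the foot but not touching it. Origin: centre of its underside; x axis points to the tip, so pushing along +x drives it under
- butt_1 (a point): push here: centre of the butt end (26 x 17 mm) of the near left shim, 8 mm above the bench. It slides easily (under 1 N) for 33 to 46 mm until it meets the foot's outer lower edge (62 to 75 mm if that foot floats 13 mm up); then the push rises within millimetres: 4 to 9 N is snug and it stays by friction; above about 16 N it begins to jack the board off another foot
- butt_2 (a point): push here: centre of the butt end (26 x 17 mm) of the far left shim, 8 mm above the bench. It slides easily (under 1 N) for 33 to 46 mm until it meets the foot's outer lower edge (62 to 75 mm if that foot floats 13 mm up); then the push rises within millimetres: 4 to 9 N is snug and it stays by friction; above about 16 N it begins to jack the board off another foot
- butt_3 (a point): push here: centre of the butt end (26 x 17 mm) of the far right shim, 8 mm above the bench. It slides easily (under 1 N) for 33 to 46 mm until it meets the foot's outer lower edge (62 to 75 mm if that foot floats 13 mm up); then the push rises within millimetres: 4 to 9 N is snug and it stays by friction; above about 16 N it begins to jack the board off another foot
- butt_4 (a point): push here: centre of the butt end (26 x 17 mm) of the near right shim, 8 mm above the bench. It slides easily (under 1 N) for 33 to 46 mm until it meets the foot's outer lower edge (62 to 75 mm if that foot floats 13 mm up); then the push rises within millimetres: 4 to 9 N is snug and it stays by friction; above about 16 N it begins to jack the board off another foot
- weight: dark cast-iron pressing weight 62 x 95 x 30 mm with a low bar handle (47 mm overall), about 1.6 kg, on the plate towards the near or the far edge. Origin: centre of its underside
- caul: wooden block 40 x 90 x 30 mm on the plate, opposite the weight. Origin: centre of its underside
- glue: white glue bottle, 64 mm across, 170 mm high, standing on the bench to the left. Origin: centre of its base
- tape: roll of tape lying flat, 100 mm across, 24 mm high, on the robot's left. Origin: centre of its underside
- screwdriver: screwdriver 210 mm long lying to the right. Origin: under its middle, x along the blade
- mallet: wooden mallet lying on its side to the right, 64 mm high, handle 200 mm along its -x, head 120 mm long. Origin: under the handle
Things that resemble listed ones, but are neither listed nor needed, are in the scene too. Leave any blue look-alike of the shim_4 alone.

How it is judged:
By the outcome, as a careful person would: the job done as asked, in the order asked, and still so for the second after the job is handed in, with the robot touching nothing.
It also fails if it takes over 72 s, if anything falls off the work surface, if the arm or the gripper's body presses on something with over 40 N, if the wrist force passes 120 N, or if a joint passes its speed limit or range.

## Working session

There is one attempt and no reset: what is moved stays moved. The work goes in short steps, Python scripts to look and compute and a tool call to move; the robot and the scene stay as the last step left them, time stands still between calls to the robot, and variables do not carry over. Pictures are saved under pics/ and viewed, and the job is handed in when it is done.

Besides the shell and the picture viewer there is one more tool, called after "Call:" as a command line: name --argument value ..., lists and objects as JSON in quotes. move_arm: Moves the arm, as the interface text tells. Its arguments: {"type":"object","properties":{"series":{"type":"array","items":{"type":"array","items":{"type":"array","items":{"type":"number"}}}}},"required":["series"]}

```bash
mkdir -p pics
cat > h.py <<'E'
import numpy as np, cv2
from workcell import bot
def snap(n,f):
    p,d=bot.camera(n); cv2.imwrite('pics/'+f+'.png',cv2.cvtColor(p,cv2.COLOR_RGB2BGR)); np.save('pics/'+f+'.npy',d); return p,d
def pix2w(n,u,v,d):
    c=bot.camera_info(n); f=192/np.tan(np.radians(c['vfov'])/2)
    xd=(u-c['cx'])/f; yd=(v-c['cy'])/f; x,y=xd,yd
    for _ in range(20):
        s=1+c['k1']*(x*x+y*y); x,y=xd/s,yd/s
    return (np.array(c['cam_to_world'])@np.array([x*d,y*d,d,1]))[:3]
def w2pix(n,P):
    c=bot.camera_info(n); f=192/np.tan(np.radians(c['vfov'])/2)
    q=np.linalg.inv(np.array(c['cam_to_world']))@np.append(P,1); x,y=q[0]/q[2],q[1]/q[2]; s=1+c['k1']*(x*x+y*y)
    return x*s*f+c['cx'],y*s*f+c['cy']
E
python3 - <<'E'
from h import *
snap('top','t0'); snap('side','s0')
o=bot.get_obs(); print({k:np.round(v,3) for k,v in o.items()}, bot.pinch_z)
for n in('top','side'):
    c=bot.camera_info(n);print(n,c['vfov'],c['k1'],np.round(c['cam_to_world'],3).tolist())
for t in ['board','corner_1','shim_1','butt_1','foot_1','weight']:
    for r in bot.find_in('top',t): print(t,np.round(r['at'],3),round(r['confidence'],2),np.round(w2pix('top',r['at'])))
E
```

```text
{'clock': np.float64(0.1), 'joint_pos': array([-1.257,  0.241,  0.004,  1.335,  0.   ,  1.571]), 'joint_vel': array([-0.001, -0.001,  0.003, -0.002,  0.   ,  0.001]), 'tau': array([-1.0000e-03, -3.7314e+01,  2.5301e+01,  1.1000e-02,  0.0000e+00,
       -0.0000e+00]), 'eef_pos': array([ 0.154, -0.475,  0.231]), 'tool_rot': array([ 0.988,  0.156, -0.   , -0.001]), 'ft_force': array([ 0.51 ,  0.839, -0.581]), 'ft_torque': array([-0.001,  0.005, -0.016]), 'grip_width': np.float64(0.085)} 0.0187
top 52.01213105314907 -0.03395967502840016 [[-0.023, -0.984, 0.179, 0.289], [-1.0, 0.022, -0.009, 0.031], [0.004, -0.179, -0.984, 1.166], [0.0, 0.0, 0.0, 1.0]]
side 44.591788340789506 -0.18164719925457662 [[0.808, -0.437, 0.394, -0.195], [-0.588, -0.58, 0.564, -0.964], [-0.018, -0.688, -0.726, 1.305], [0.0, 0.0, 0.0, 1.0]]
board [ 0.527 -0.023  0.062] 0.81 [275. 188.]
corner_1 [ 0.527 -0.022  0.064] 0.89 [275. 188.]
shim_1 [0.453 0.151 0.01 ] 0.85 [216. 217.]
shim_1 [0.576 0.175 0.008] 0.84 [208. 177.]
shim_1 [ 0.733 -0.245  0.006] 0.81 [344. 126.]
shim_1 [ 0.215 -0.264  0.009] 0.77 [361. 296.]
shim_1 [ 0.619 -0.203  0.015] 0.75 [333. 160.]
shim_1 [ 0.494 -0.21   0.016] 0.55 [338. 200.]
butt_1 [ 0.362 -0.257  0.012] 0.9 [356. 245.]
butt_1 [ 0.733 -0.248  0.006] 0.83 [345. 125.]
butt_1 [ 0.494 -0.209  0.007] 0.73 [337. 201.]
butt_1 [0.573 0.165 0.011] 0.64 [212. 178.]
butt_1 [0.454 0.147 0.008] 0.61 [218. 217.]
butt_1 [ 0.619 -0.207  0.01 ] 0.6 [334. 161.]
butt_1 [ 0.213 -0.264  0.008] 0.59 [361. 297.]
foot_1 [ 0.497 -0.215  0.013] 0.24 [339. 200.]
weight [ 0.581 -0.011  0.096] 0.66 [271. 167.]
```

Run:
```python
import cv2
t=cv2.imread('pics/t0.png');cv2.imwrite('pics/t0c.png',cv2.resize(t[100:310,170:390],None,fx=2.8,fy=2.8,interpolation=cv2.INTER_CUBIC))
```

```text
(no output)
```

View pics/t0c.png

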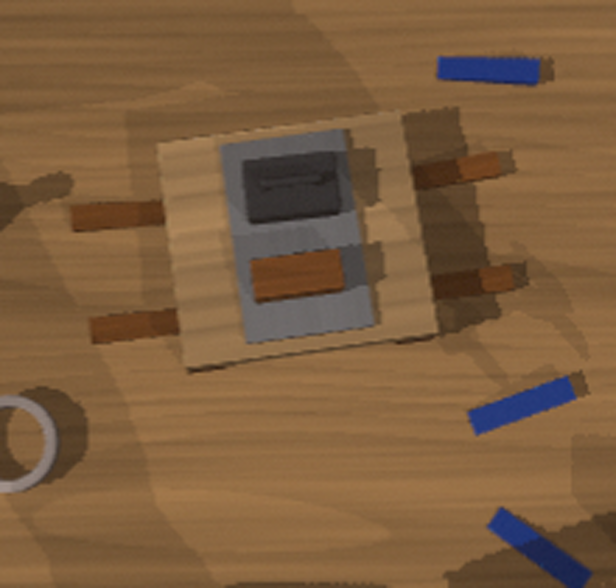

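View pics/s0.png

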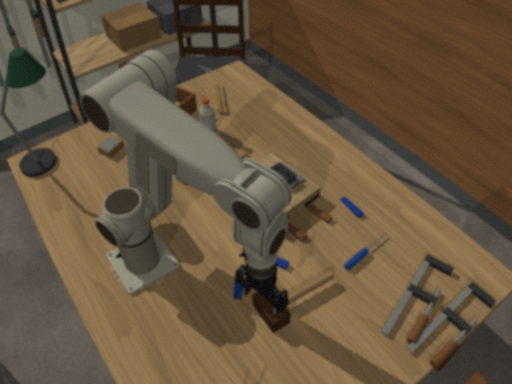

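View pics/t0.png

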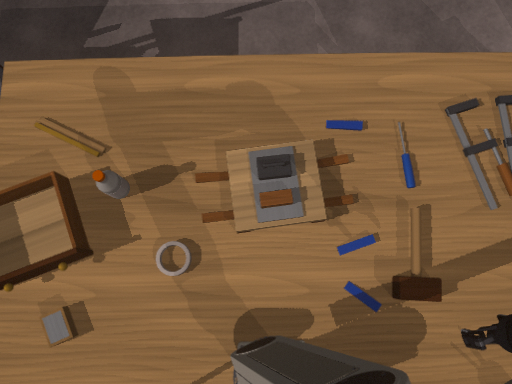

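The top view shows the board centred near (277,187). Its four brown shims are at (212,177), (217,216), (336,161) and (340,201). Three blue look-alikes lie at (345,125), (356,245) and (361,296), and I'll leave those alone. Next I'll measure the board and shims from depth.

```bash
cat >> h.py <<'E'
def cloud(n,d,u0,u1,v0,v1):
    c=bot.camera_info(n); f=192/np.tan(np.radians(c['vfov'])/2)
    U,V=np.meshgrid(np.arange(u0,u1),np.arange(v0,v1)); D=d[v0:v1,u0:u1]
    xd=(U-c['cx'])/f; yd=(V-c['cy'])/f; x,y=xd.copy(),yd.copy()
    for _ in range(20):
        s=1+c['k1']*(x*x+y*y); x,y=xd/s,yd/s
    P=np.stack([x*D,y*D,D,np.ones_like(D)],-1)@np.array(c['cam_to_world']).T
    return P[...,:3],U,V
E
python3 - <<'E'
from h import *
d=np.load('pics/t0.npy'); t=cv2.imread('pics/t0.png')
P,U,V=cloud('top',d,180,380,130,245)
z=P[...,2]; print('bench z',np.median(z[z<0.02]), 'noise', z[100:110,80:140].std())
m=((z>0.045)).astype(np.uint8)
n,l,s,c=cv2.connectedComponentsWithStats(m); k=1+np.argmax(s[1:,4]); Q=P[l==k]; print(s[1:,4])
r=cv2.minAreaRect((Q[:,:2]*1000).astype(np.float32)); print('rect',r,cv2.boxPoints(r).round(1).tolist())
sl=Q[(Q[:,2]<0.0645)]; 
A=np.c_[sl[:,:2]-sl[:,:2].mean(0),np.ones(len(sl))]; co,_,_,_=np.linalg.lstsq(A,sl[:,2],rcond=None); print('plane',co,len(sl),(sl[:,2]-A@co).std(),sl[:,:2].mean(0))
hsv=cv2.cvtColor(t[130:245,180:380],cv2.COLOR_BGR2HSV)
b,g,rr=[t[130:245,180:380,i].astype(int) for i in range(3)]
# shims: height between 4 and 20mm
m=((z>0.005)&(z<0.025)).astype(np.uint8)
n,l,s,c=cv2.connectedComponentsWithStats(m)
for i in range(1,n):
    if s[i,4]>40:
        Q=P[l==i]; r=cv2.minAreaRect((Q[:,:2]*1000).astype(np.float32)); print(s[i].tolist(),np.round(Q.mean(0),3),r,cv2.boxPoints(r).round(0).tolist(),Q[:,2].max())
E
```

```text
bench z 0.0016627608355638257 noise 0.09484849525297824
[   1    1    1    1    1    2    2 7360    1    1    1    1    1    1
    1    1    1    1    1    1    1    1    1    1    1    1    1    1
    1    1    1    1    1    1    1    1    1    1    1    1    1    1
    1    1    1    1    1    1    1    1    1    1    1    1    1    1
    1]
rect ((479.3741455078125, -28.6002197265625), (363.5239562988281, 260.2538757324219), 6.6250739097595215) [[283.79998779296875, 79.69999694824219], [313.79998779296875, -178.8000030517578], [674.9000244140625, -136.89999389648438], [644.9000244140625, 121.5999984741211]]
plane [-0.00849857 -0.01453417  0.05963148] 4012 0.00247302077175115 [ 0.53723867 -0.01524684]
[137, 24, 32, 14, 263] [ 0.619 -0.204  0.012] ((621.1011352539062, -200.92535400390625), (30.39923858642578, 94.07553100585938), 7.580909729003906) [[600.0, -156.0], [612.0, -250.0], [642.0, -246.0], [630.0, -152.0]] 0.02185295892535466
[16, 41, 33, 13, 273] [0.577 0.169 0.012] ((578.2243041992188, 164.49319458007812), (31.86880874633789, 96.19551086425781), 4.449273586273193) [[559.0, 211.0], [566.0, 115.0], [598.0, 118.0], [590.0, 214.0]] 0.021525597549829856
[143, 64, 30, 13, 257] [ 0.495 -0.212  0.013] ((496.3458251953125, -211.48760986328125), (33.0389289855957, 86.54300689697266), 6.567417621612549) [[475.0, -170.0], [485.0, -256.0], [518.0, -253.0], [508.0, -167.0]] 0.021979622477237726
[20, 79, 34, 16, 281] [0.455 0.153 0.012] ((454.7741394042969, 152.14112854003906), (37.11531448364258, 99.6659164428711), 4.466505527496338) [[432.0, 200.0], [440.0, 101.0], [477.0, 104.0], [469.0, 203.0]] 0.021573139698571442
[164, 104, 32, 11, 175] [ 0.373 -0.278  0.014] ((369.1783752441406, -267.3662109375), (26.428367614746094, 87.20475769042969), 13.23054313659668) [[346.0, -228.0], [366.0, -313.0], [392.0, -307.0], [372.0, -222.0]] 0.021336923155378162
```

Run:
```python
from h import *
d=np.load('pics/t0.npy')
P,U,V=cloud('top',d,180,380,130,245)
z=cv2.medianBlur(P[...,2].astype(np.float32),5)
def plane(mask,ref):
    Q=P[mask]; w=np.ones(len(Q),bool)
    for _ in range(8):
        A=np.c_[Q[:,:2]-ref,np.ones(len(Q))]; co=np.linalg.lstsq(A[w],Q[w,2],rcond=None)[0]; r=Q[:,2]-A@co; w=abs(r)<2.5*r[w].std()
        
    return co,w.sum(),r[w].std()
m=cv2.morphologyEx((z>0.035).astype(np.uint8),cv2.MORPH_OPEN,np.ones((9,9)))
n,l,s,c=cv2.connectedComponentsWithStats(m); k=1+np.argmax(s[1:,4]); M=l==k
cn=max(cv2.findContours(M.astype(np.uint8),0,2)[0],key=cv2.contourArea)[:,0]
pts=np.array([pix2w('top',u+180,v+130,(lambda D:D)(0)) if 0 else 0 for u,v in cn]) if 0 else None
# intersect contour rays with z=0.059
c0=np.array(bot.camera_info('top')['cam_to_world'])[:3,3]
B=[]
for u,v in cn:
    p=pix2w('top',u+180,v+130,1.0); dr=p-c0; B.append((c0+dr*(0.060-c0[2])/dr[2])[:2])
r=cv2.minAreaRect((np.array(B)*1000).astype(np.float32)); print(r,cv2.boxPoints(r).round(0).tolist())
ctr=np.array(r[0])/1000
core=cv2.erode(M.astype(np.uint8),np.ones((5,5)))>0
slab=core&(z<0.0645)
slab=cv2.erode((slab).astype(np.uint8),np.ones((3,3)))>0
print('slab',plane(slab,ctr)); 
bench=cv2.erode((z<0.004).astype(np.uint8),np.ones((7,7)))>0
print('bench',plane(bench,ctr))
for nm,(u0,v0) in dict(c2=(232,155),c3=(313,145),c4=(320,212),c1=(240,222)).items():
    mm=slab&(abs(U-u0)<9)&(abs(V-v0)<9); print(nm,mm.sum(),np.round(P[mm].mean(0),4),np.median(P[mm][:,2]) if mm.any() else 0)
```

```text
((537.3973999023438, -21.979141235351562), (242.4622802734375, 260.5992736816406), 6.605847358703613) [[402.0, 94.0], [432.0, -165.0], [673.0, -137.0], [643.0, 121.0]]
slab (array([-0.01577621, -0.0177884 ,  0.05994882]), np.int64(2741), np.float64(0.0020112788239833516))
bench (array([0.00063994, 0.00081251, 0.0014254 ]), np.int64(11422), np.float64(0.00210736306012248))
c2 120 [0.6196 0.0914 0.0566] 0.056738349545009004
c3 63 [ 0.6372 -0.119   0.0777] 0.06032767010410933
c4 134 [ 0.4553 -0.1349  0.0794] 0.06301842661018464
c1 159 [0.4352 0.0716 0.0599] 0.05997378482755811
```

The slab is tilted, with corner 4 (near right) highest. I'll go there first, with the fingers shut.

Call:
move_arm --series '[[[3, 3.3, 0, 0, 0, -2.3, 0], [3, 3.3, 0, 0, 0, -2.3, 0], [3, 3.3, 0, 0, 0, -2.3, 0], [3, 3.3, 0, 0, 0, -2.3, 0], [3, 3.3, 0, 0, 0, -2.3, 0]]]'

```text
clock: 0.9
eef_pos: [0.3049, -0.3097, 0.2308]
tool_rot: [0.999, 0.046, 0.0, 0.001]
ft_force: [1.3, -0.4, -0.4]
grip_width: 0.0123
```

Call:
move_arm --series '[[[2.8, 3.3, -1, 0, 0, 0, 0], [2.8, 3.3, -2, 0, 0, 0, 0], [2.8, 3.3, -2, 0, 0, 0, 0], [2.8, 3.3, -2, 0, 0, 0, 0], [2.8, 3.3, -2, 0, 0, 0, 0]]]'

```text
clock: 1.4
eef_pos: [0.4528, -0.1389, 0.1429]
tool_rot: [0.999, 0.045, 0.006, 0.005]
ft_force: [0.4, -0.5, 0.2]
grip_width: 0.0001
```

Call:
move_arm --series '[[[-0.5, -0.4, -2.5, 0, 0, 1, 0], [0, 0, -2.5, 0, 0, 0, 0], [0, 0, -1.2, 0, 0, 0, 0], [0, 0, 0, 0, 0, 0, 0], [0, 0, 0, 0, 0, 0, 0]]]'

```text
clock: 1.9
eef_pos: [0.4508, -0.1356, 0.0764]
tool_rot: [0.998, 0.061, 0.005, 0.004]
ft_force: [-0.0, 0.3, 1.4]
grip_width: -0.0001
```

Run:
```python
from h import *
t,_=snap('top','t1')
cv2.imwrite('pics/t1c.png',cv2.cvtColor(cv2.resize(t[110:260,190:390],None,fx=3.5,fy=3.5,interpolation=cv2.INTER_CUBIC),cv2.COLOR_RGB2BGR))
o=bot.get_obs();print(o['eef_pos'],o['ft_force'],w2pix('top',[.4478,-.1431,.063]))
```

```text
[ 0.45084935 -0.13566399  0.0766146 ] [ 0.14795999  0.17730053 -0.27509874] (np.float64(318.401091351154), np.float64(214.0629748984381))
```

View pics/t1c.png

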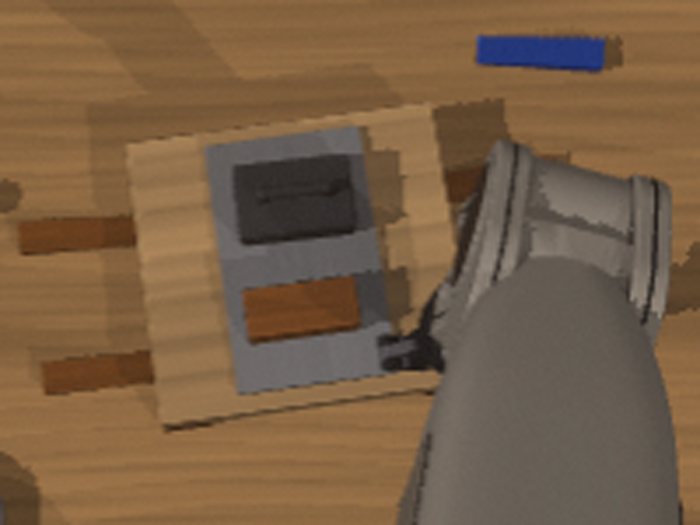

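The view shows the closed gripper over the near right corner, with its knuckle at about (304,210). It's 7 mm too far left in y, so I'll correct that and then press down gently.

Call:
move_arm --series '[[[-0.3, -0.7, -0.4, 0, 0, 0, 0], [0, 0, -0.2, 0, 0, 0, 0], [0, 0, -0.2, 0, 0, 0, 0], [0, 0, -0.2, 0, 0, 0, 0], [0, 0, 0, 0, 0, 0, 0]]]'

```text
clock: 2.45
eef_pos: [0.4496, -0.1452, 0.069]
tool_rot: [0.998, 0.06, 0.008, 0.005]
ft_force: [0.1, -0.7, -0.1]
grip_width: -0.0001
```

Call:
move_arm --series '[[[0, 0, -0.2, 0, 0, 0, 0], [0, 0, -0.2, 0, 0, 0, 0], [0, 0, -0.1, 0, 0, 0, 0], [0, 0, -0.1, 0, 0, 0, 0], [0, 0, 0, 0, 0, 0, 0]]]'

```text
clock: 2.95
eef_pos: [0.4499, -0.1451, 0.0626]
tool_rot: [0.998, 0.06, 0.009, 0.005]
ft_force: [-0.3, -0.5, 0.6]
grip_width: -0.0001
```

Call:
move_arm --series '[[[0, 0, -0.1, 0, 0, 0, 0], [0, 0, -0.1, 0, 0, 0, 0], [0, 0, 0, 0, 0, 0, 0], [0, 0, 0, 0, 0, 0, 0], [0, 0, 0, 0, 0, 0, 0]]]'

```text
clock: 3.45
eef_pos: [0.4498, -0.1453, 0.0616]
tool_rot: [0.998, 0.06, 0.009, 0.006]
ft_force: [-1.0, -0.2, 3.8]
grip_width: -0.0001
```

Call:
move_arm --series '[[[0, 0, -0.1, 0, 0, 0, 0], [0, 0, -0.1, 0, 0, 0, 0], [0, 0, 0, 0, 0, 0, 0], [0, 0, 0, 0, 0, 0, 0], [0, 0, 0, 0, 0, 0, 0]]]'

```text
clock: 3.95
eef_pos: [0.4493, -0.1458, 0.0595]
tool_rot: [0.998, 0.06, 0.008, 0.006]
ft_force: [-1.8, 0.2, 4.2]
grip_width: -0.0001
```

Call:
move_arm --series '[[[0, 0, -0.1, 0, 0, 0, 0], [0, 0, -0.1, 0, 0, 0, 0], [0, 0, 0, 0, 0, 0, 0], [0, 0, 0, 0, 0, 0, 0], [0, 0, 0, 0, 0, 0, 0]]]'

```text
clock: 4.45
eef_pos: [0.4492, -0.1459, 0.0592]
tool_rot: [0.998, 0.06, 0.009, 0.007]
ft_force: [-1.7, -0.4, 4.1]
grip_width: 0.0001
```

Call:
move_arm --series '[[[0, 0, -0.2, 0, 0, 0, 0], [0, 0, -0.2, 0, 0, 0, 0], [0, 0, 0, 0, 0, 0, 0], [0, 0, 0, 0, 0, 0, 0], [0, 0, 0, 0, 0, 0, 0]]]'

```text
clock: 4.95
eef_pos: [0.4493, -0.1458, 0.0595]
tool_rot: [0.998, 0.06, 0.01, 0.007]
ft_force: [-2.2, 0.8, 4.1]
grip_width: -0.0001
```

Call:
move_arm --series '[[[0, 0, -0.2, 0, 0, 0, 0], [0, 0, -0.2, 0, 0, 0, 0], [0, 0, -0.3, 0, 0, 0, 0], [0, 0, -0.3, 0, 0, 0, 0], [0, 0, -0.3, 0, 0, 0, 0]]]'

```text
clock: 5.45
eef_pos: [0.4493, -0.1461, 0.0583]
tool_rot: [0.998, 0.06, 0.012, 0.008]
ft_force: [-10.6, 3.0, 31.7]
grip_width: 0.0001
```

Call:
move_arm --series '[[[0, 0, 0.1, 0, 0, 0, 0], [0, 0, 0, 0, 0, 0, 0], [0, 0, 0.1, 0, 0, 0, 0], [0, 0, 0.1, 0, 0, 0, 0], [0, 0, 0, 0, 0, 0, 0]]]'

```text
clock: 5.95
eef_pos: [0.4501, -0.1452, 0.0622]
tool_rot: [0.998, 0.06, 0.013, 0.007]
ft_force: [-2.0, 0.3, 4.1]
grip_width: -0.0002
```

Corner 4 gave about 4 mm under 4 N, went firm at the bottom and came back up when I eased off. So shim_4, the brown one at (339,200), is the one to push. I'll lift and go round behind its butt.

Call:
move_arm --series '[[[0, 0, 3, 0, 0, 0, 0], [0, 0, 4, 0, 0, 0, 0], [1.8, -4.5, 0, 0, 0, 0, 0], [1.8, -4.6, 0, 0, 0, 0, 0], [1.8, -4.6, 0, 0, 0, 0, 0]]]'

```text
clock: 6.45
eef_pos: [0.5034, -0.2801, 0.1326]
tool_rot: [0.998, 0.066, 0.011, 0.006]
ft_force: [0.9, -0.4, -0.2]
grip_width: -0.0
```

Run:
```python
from h import *
t,_=snap('top','t2');s,_=snap('side','s2')
a=cv2.resize(t[110:260,190:390],None,fx=3,fy=3,interpolation=cv2.INTER_CUBIC)
cv2.imwrite('pics/t2c.png',cv2.cvtColor(a,cv2.COLOR_RGB2BGR))
print(w2pix('side',[.5,-.254,.01]))
b=cv2.resize(s[160:290,210:380],None,fx=4,fy=4,interpolation=cv2.INTER_CUBIC)
cv2.imwrite('pics/s2c.png',cv2.cvtColor(b,cv2.COLOR_RGB2BGR))
o=bot.get_obs();print(o['eef_pos'],o['ft_force'])
```

```text
(np.float64(303.92255277989517), np.float64(236.9506189791902))
[ 0.50454035 -0.28428639  0.13112561] [ 0.67059344  1.2102567  -0.72656446]
```

View pics/t2c.png

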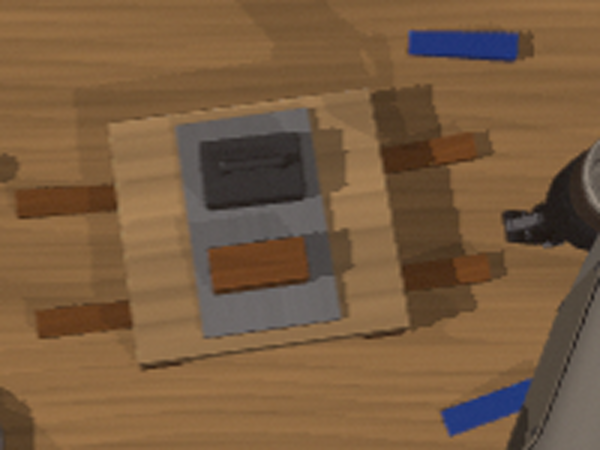

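View pics/s2c.png

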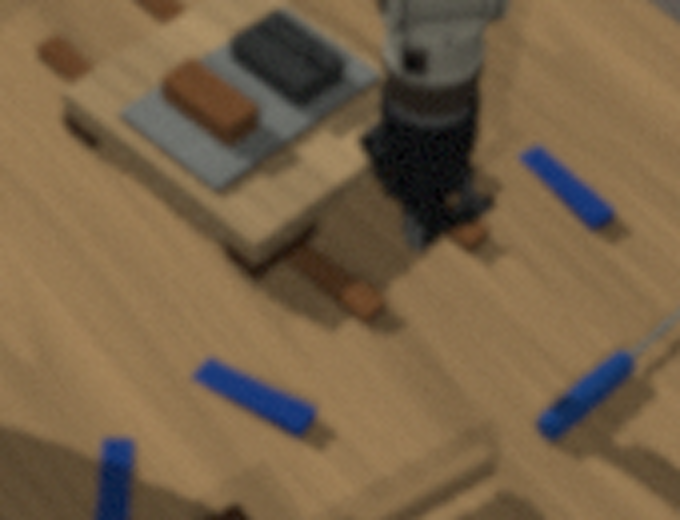

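Shim_4's butt is at about (353,199) in the top view and (300,236) in the side view. The brown near right shim fits the description and the blue ones don't. I'll compute the butt position.

Run:
```python
from h import *
def ray(n,u,v,z):
    c0=np.array(bot.camera_info(n)['cam_to_world'])[:3,3]; d=pix2w(n,u,v,1.)-c0; return (c0+d*(z-c0[2])/d[2]).round(4)
d=np.load('pics/t2.npy'); t=cv2.imread('pics/t2.png')
P,U,V=cloud('top',d,320,362,185,215); z=P[...,2]
h=cv2.cvtColor(t[185:215,320:362],cv2.COLOR_BGR2HSV)
m=cv2.morphologyEx(((z>0.006)&(z<.025)).astype(np.uint8),cv2.MORPH_OPEN,np.ones((3,3)))>0
Q=P[m]; 
a=np.radians(6.6); ex=np.array([np.cos(a),np.sin(a)]); ey=np.array([-np.sin(a),np.cos(a)])
lx,ly=Q[:,:2]@ex,Q[:,:2]@ey
for k in np.arange(ly.min(),ly.max(),.01):
    s=(ly>=k)&(ly<k+.01); print(round(k,3),s.sum(),lx[s].min().round(3),lx[s].max().round(3),np.median(Q[s,2]).round(4))
print(ray('top',353.3,199.3,.017))
```

```text
-0.309 31 0.454 0.479 0.0174
-0.299 31 0.455 0.48 0.0174
-0.289 29 0.454 0.479 0.0149
-0.279 31 0.454 0.481 0.0134
-0.269 32 0.455 0.482 0.0123
-0.259 30 0.455 0.48 0.0111
-0.249 23 0.456 0.48 0.0093
-0.239 26 0.455 0.48 0.0082
-0.229 3 0.475 0.481 0.0076
[ 0.4964 -0.2568  0.017 ]
```

Call:
move_arm --series '[[[-0.1, -0.1, -4, 0, 0, 0, 0], [0, 0, -4, 0, 0, 0, 0], [0, 0, -2.5, 0, 0, 0, 0], [0, 0, -1, 0, 0, 0, 0], [0, 0, -0.2, 0, 0, 0, 0]]]'

```text
clock: 7.05
eef_pos: [0.5035, -0.2862, 0.0078]
tool_rot: [0.998, 0.061, 0.012, 0.007]
ft_force: [-0.8, -0.1, 0.5]
grip_width: 0.0
```

Run:
```python
from h import *
s,_=snap('side','s3')
b=cv2.resize(s[160:290,210:380],None,fx=4,fy=4,interpolation=cv2.INTER_CUBIC)
cv2.imwrite('pics/s3c.png',cv2.cvtColor(b,cv2.COLOR_RGB2BGR))
o=bot.get_obs();print(o['eef_pos'],o['ft_force'],o['tool_rot'])
```

```text
[ 0.5035722  -0.28622864  0.00808523] [ 0.09333154 -0.36092913  0.0980472 ] [0.99805288 0.06091043 0.01159502 0.00677604]
```

View pics/s3c.png

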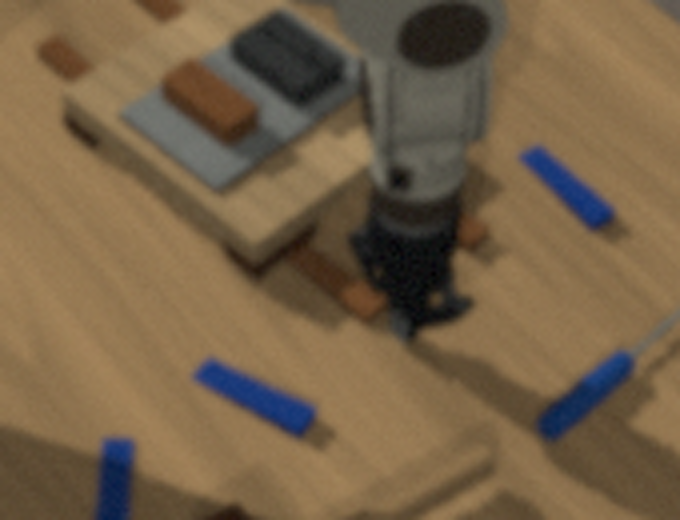

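The fingertip is behind shim_4's butt at (310,240). Before pushing, I'll check from depth that the gripper's knuckles will clear the slab at full travel.

Run:
```python
from h import *
d=np.load('pics/s3.npy')
P,U,V=cloud('side',d,280,345,160,250); Q=P.reshape(-1,3)
a=np.radians(6.6); ex=np.array([np.cos(a),np.sin(a)]); ey=np.array([-np.sin(a),np.cos(a)])
t=np.array([.5036,-.2862]); lx=(Q[:,:2]-t)@ex; ly=(Q[:,:2]-t)@ey
for k in np.arange(.02,.18,.01):
    s=(Q[:,2]>=k)&(Q[:,2]<k+.01)&(abs(lx)<.05)&(abs(ly)<.075)
    if s.sum()>2: print(round(k,2),s.sum(),'y',np.percentile(ly[s],[2,98]).round(3),'x',np.percentile(lx[s],[2,98]).round(3))
```

```text
0.02 14 y [-0.016  0.041] x [-0.012 -0.001]
0.03 12 y [-0.014  0.009] x [-0.016 -0.006]
0.04 11 y [-0.014  0.008] x [-0.015 -0.008]
0.05 30 y [-0.029  0.033] x [-0.015  0.005]
0.06 36 y [-0.036  0.035] x [-0.017  0.005]
0.07 31 y [-0.041  0.044] x [-0.021 -0.008]
0.08 41 y [-0.051  0.052] x [-0.021 -0.006]
0.09 62 y [-0.06   0.061] x [-0.021  0.009]
0.1 45 y [-0.062  0.056] x [-0.023  0.006]
0.11 30 y [-0.046 -0.013] x [-0.025  0.002]
0.12 16 y [-0.042 -0.027] x [-0.015  0.004]
0.13 21 y [-0.038 -0.003] x [-0.039  0.013]
0.14 49 y [-0.038  0.026] x [-0.043  0.012]
0.15 44 y [-0.038  0.019] x [-0.042  0.003]
0.16 51 y [-0.038  0.017] x [-0.044  0.007]
0.17 73 y [-0.037  0.022] x [-0.043  0.014]
```

The clearance would be tight: the knuckles reach ±36–44 mm at slab height. I'll turn the gripper 90° so its narrow side faces the board.

Run:
```python
from h import *
print(bot.get_obs()['joint_pos'].round(3))
```

```text
[-5.180e-01  5.630e-01 -1.340e-01  8.470e-01  1.000e-03  2.502e+00]
```

Call:
move_arm --series '[[[0, 0, 0.3, 0, 0, 8.5, 0], [0, 0, 0, 0, 0, 8.5, 0], [0, 0, 0, 0, 0, 8.5, 0], [0, 0, 0, 0, 0, 8.5, 0], [0, 0, 0, 0, 0, 8.5, 0]]]'

```text
clock: 7.6
eef_pos: [0.5089, -0.2876, 0.0191]
tool_rot: [0.905, 0.424, 0.018, 0.006]
ft_force: [0.8, 0.5, 0.8]
grip_width: -0.0001
```

Run:
```python
from h import *
o=bot.get_obs();print(o['joint_pos'].round(3),o['eef_pos'],o['tool_rot'])
```

```text
[-0.526  0.555 -0.113  0.873  0.022  1.739] [ 0.50890639 -0.2875625   0.01906308] [0.90526271 0.42443787 0.01777381 0.00600094]
```

Call:
move_arm --series '[[[0, 0, 0, 0, 0, 8.5, 0], [0, 0, 0, 0, 0, 8.5, 0], [0, 0, 0, 0, 0, 8.5, 0], [0, 0, 0, 0, 0, 8.5, 0], [0, 0, 0, 0, 0, 8, 0]]]'

```text
clock: 8.1
eef_pos: [0.5156, -0.29, 0.0299]
tool_rot: [0.688, 0.725, 0.023, 0.006]
ft_force: [-0.5, 0.5, 0.8]
grip_width: 0.0001
```

Run:
```python
from h import *
from scipy.spatial.transform import Rotation as R
o=bot.get_obs();print(o['joint_pos'].round(3),o['eef_pos'],o['tool_rot'])
r=R.from_quat(o['tool_rot']); m=r.as_matrix().round(4);print(m)
a=np.radians(6.6)
ey=np.array([-np.sin(a),np.cos(a),0]);ex=np.array([np.cos(a),np.sin(a),0])
# target: z down, y axis along -+ex ; choose tool x=ey or -ey
for s in(1,-1):
    x=s*ey; z=np.array([0,0,-1.]); T=R.from_matrix(np.c_[x,np.cross(z,x),z]); print(s,np.degrees((T*r.inv()).as_rotvec()).round(2))
```

```text
[-0.534  0.559 -0.073  0.916  0.042  0.985] [ 0.51562454 -0.28999611  0.02993505] [0.6882515  0.72507407 0.02313806 0.00648905]
[[-0.0525  0.9978  0.0413]
 [ 0.9984  0.0515  0.0246]
 [ 0.0224  0.0425 -0.9988]]
1 [-1.49  2.32  3.61]
-1 [   3.57    2.29 -176.33]
```

Straighten the tool, then return to behind the butt.

Call:
move_arm --series '[[[-1.2, 0.2, -0.8, -1.5, 2.3, 3.6, 0], [0, 0, -0.8, 0, 0, 0, 0], [0, 0, -0.4, 0, 0, 0, 0], [0, 0, 0, 0, 0, 0, 0], [0, 0, 0, 0, 0, 0, 0]]]'

```text
clock: 8.6
eef_pos: [0.5091, -0.2904, 0.0162]
tool_rot: [0.665, 0.747, 0.002, 0.007]
ft_force: [0.3, 0.1, 0.1]
grip_width: -0.0001
```

```bash
cat >> h.py <<'E'
def st():
    a=np.radians(6.6); ex=np.array([np.cos(a),np.sin(a)]); ey=np.array([-np.sin(a),np.cos(a)])
    o=bot.get_obs(); p=o['eef_pos'][:2]
    print('z',o['eef_pos'][2].round(4),'lx',(p@ex).round(4),'(0.4675) ly',(p@ey).round(4),'(butt0 -0.310)',o['ft_force'].round(2),'f_ly',(o['ft_force'][:2]@ey).round(2),o['tool_rot'].round(3))
E
python3 -c "from h import *;st()"
```

```text
z 0.0162 lx 0.4724 (0.4675) ly -0.347 (butt0 -0.310) [0.27 0.14 0.11] f_ly 0.1 [0.665 0.747 0.002 0.007]
```

Call:
move_arm --series '[[[-0.5, 0, -0.6, 0, 0, 0, 0], [-0.1, 0.5, -0.1, 0, 0, 0, 0], [-0.1, 0.5, 0, 0, 0, 0, 0], [-0.1, 0.5, 0, 0, 0, 0, 0], [-0.1, 0.5, 0, 0, 0, 0, 0]]]'

```text
clock: 9.1
eef_pos: [0.4994, -0.2698, 0.0089]
tool_rot: [0.666, 0.746, 0.002, 0.007]
ft_force: [-0.6, 0.2, 0.4]
grip_width: 0.0004
```

```bash
python3 -c "from h import *;st()"
```

```text
z 0.0089 lx 0.4651 (0.4675) ly -0.3254 (butt0 -0.310) [-0.62  0.17  0.43] f_ly 0.24 [0.666 0.746 0.002 0.007]
```

Call:
move_arm --series '[[[0.2, 0.3, 0, 0, 0, 0, 0], [0, 0.7, 0, 0, 0, 0, 0], [-0.1, 0.8, 0, 0, 0, 0, 0], [-0.1, 0.8, 0, 0, 0, 0, 0], [-0.1, 0.8, 0, 0, 0, 0, 0]]]'

```text
clock: 9.6
eef_pos: [0.4988, -0.2327, 0.0093]
tool_rot: [0.666, 0.746, 0.002, 0.008]
ft_force: [-1.0, -0.3, 0.9]
grip_width: -0.0001
```

Run:
```python
from h import *
st()
s,_=snap('side','s4');t,_=snap('top','t4')
b=cv2.resize(s[160:290,210:380],None,fx=4,fy=4,interpolation=cv2.INTER_CUBIC)
cv2.imwrite('pics/s4c.png',cv2.cvtColor(b,cv2.COLOR_RGB2BGR))
```

```text
z 0.0093 lx 0.4687 (0.4675) ly -0.2885 (butt0 -0.310) [-0.99 -0.31  0.92] f_ly -0.19 [0.666 0.746 0.002 0.008]
```

View pics/s4c.png

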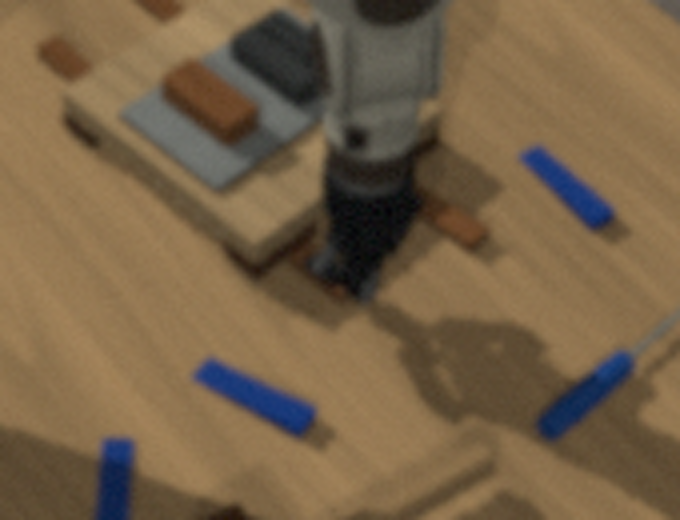

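Shim_4 is sliding in straight and the force is low. I'll continue.

Call:
move_arm --series '[[[-0.1, 0.5, 0, 0, 0, 0, 0], [-0.1, 0.5, 0, 0, 0, 0, 0], [-0.1, 0.4, 0, 0, 0, 0, 0], [0, 0.4, 0, 0, 0, 0, 0], [0, 0, 0, 0, 0, 0, 0]]]'

```text
clock: 10.2
eef_pos: [0.4954, -0.2129, 0.0094]
tool_rot: [0.665, 0.747, 0.002, 0.008]
ft_force: [-0.3, 0.7, 0.0]
grip_width: 0.0001
```

```bash
python3 -c "from h import *;st()"
```

```text
z 0.0094 lx 0.4676 (0.4675) ly -0.2684 (butt0 -0.310) [-0.28  0.73  0.01] f_ly 0.76 [0.665 0.747 0.002 0.008]
```

Call:
move_arm --series '[[[0, 0.2, 0, 0, 0, 0, 0], [0, 0.2, 0, 0, 0, 0, 0], [-0.1, 0.2, 0, 0, 0, 0, 0], [0, 0, 0, 0, 0, 0, 0], [0, 0, 0, 0, 0, 0, 0]]]'

```text
clock: 10.7
eef_pos: [0.4947, -0.2072, 0.0095]
tool_rot: [0.665, 0.746, 0.002, 0.008]
ft_force: [0.1, -0.8, -0.4]
grip_width: -0.0002
```

```bash
python3 -c "from h import *;st()"
```

```text
z 0.0095 lx 0.4676 (0.4675) ly -0.2627 (butt0 -0.310) [ 0.14 -0.78 -0.44] f_ly -0.79 [0.665 0.746 0.002 0.008]
```

Call:
move_arm --series '[[[0, 0.2, 0, 0, 0, 0, 0], [0, 0.1, 0, 0, 0, 0, 0], [0, 0.1, 0, 0, 0, 0, 0], [0, 0, 0, 0, 0, 0, 0], [0, 0, 0, 0, 0, 0, 0]]]'

```text
clock: 11.2
eef_pos: [0.4948, -0.2059, 0.0095]
tool_rot: [0.666, 0.746, -0.0, 0.01]
ft_force: [-0.2, -2.0, -1.0]
grip_width: -0.0
```

```bash
python3 -c "from h import *;st()"
```

```text
z 0.0095 lx 0.4678 (0.4675) ly -0.2614 (butt0 -0.310) [-0.17 -2.05 -1.04] f_ly -2.02 [ 0.666  0.746 -0.     0.01 ]
```

Call:
move_arm --series '[[[0, 0.1, 0, 0, 0, 0, 0], [0, 0.1, 0, 0, 0, 0, 0], [0, 0.1, 0, 0, 0, 0, 0], [0, 0.1, 0, 0, 0, 0, 0], [0, 0.1, 0, 0, 0, 0, 0]]]'

```text
clock: 11.7
eef_pos: [0.495, -0.2051, 0.0097]
tool_rot: [0.667, 0.745, -0.004, 0.013]
ft_force: [-0.7, -6.7, -2.0]
grip_width: 0.0
```

```bash
python3 -c "from h import *;st()"
```

```text
z 0.0097 lx 0.4681 (0.4675) ly -0.2606 (butt0 -0.310) [-0.65 -6.67 -1.96] f_ly -6.55 [ 0.667  0.745 -0.004  0.013]
```

The push reads 6.6 N, which is in the snug range. I'll back off straight, then check the corner with another press.

Call:
move_arm --series '[[[0, -0.3, 0, 0, 0, 0, 0], [0.1, -1.5, 0, 0, 0, 0, 0], [0.2, -2, 0, 0, 0, 0, 0], [0, -1, 3, 0, 0, 0, 0], [0, 0, 4, 0, 0, 0, 0]]]'

```text
clock: 12.2
eef_pos: [0.4932, -0.2502, 0.075]
tool_rot: [0.666, 0.746, -0.002, 0.004]
ft_force: [-0.2, -0.1, 0.6]
grip_width: 0.0003
```

Run:
```python
from h import *
st()
s,_=snap('side','s5');t,d=snap('top','t5')
a=cv2.resize(t[110:260,190:390],None,fx=3,fy=3,interpolation=cv2.INTER_CUBIC)
cv2.imwrite('pics/t5c.png',cv2.cvtColor(a,cv2.COLOR_RGB2BGR))
b=cv2.resize(s[160:290,210:380],None,fx=4,fy=4,interpolation=cv2.INTER_CUBIC)
cv2.imwrite('pics/s5c.png',cv2.cvtColor(b,cv2.COLOR_RGB2BGR))
def corners(d):
    P,U,V=cloud('top',d,180,380,130,245); r=[]
    for u0,v0 in [(240,218),(236,158),(311,148),(316,208)]:
        z=P[v0-130-5:v0-130+6,u0-180-4:u0-180+5,2]; r.append(np.median(z).round(4))
    return r
for f in('t0','t2','t5'): print(f,corners(np.load(f'pics/{f}.npy')))
```

```text
z 0.075 lx 0.4612 (0.4675) ly -0.3052 (butt0 -0.310) [-0.2  -0.15  0.59] f_ly -0.12 [ 0.666  0.746 -0.002  0.004]
t0 [np.float64(0.0595), np.float64(0.0568), np.float64(0.0597), np.float64(0.0629)]
t2 [np.float64(0.0599), np.float64(0.0566), np.float64(0.0597), np.float64(0.0627)]
t5 [np.float64(0.0601), np.float64(0.0566), np.float64(0.06), np.float64(0.0631)]
```

View pics/t5c.png

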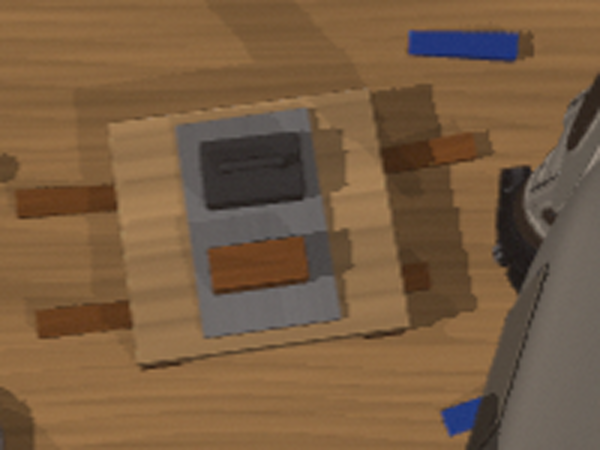

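View pics/s5c.png

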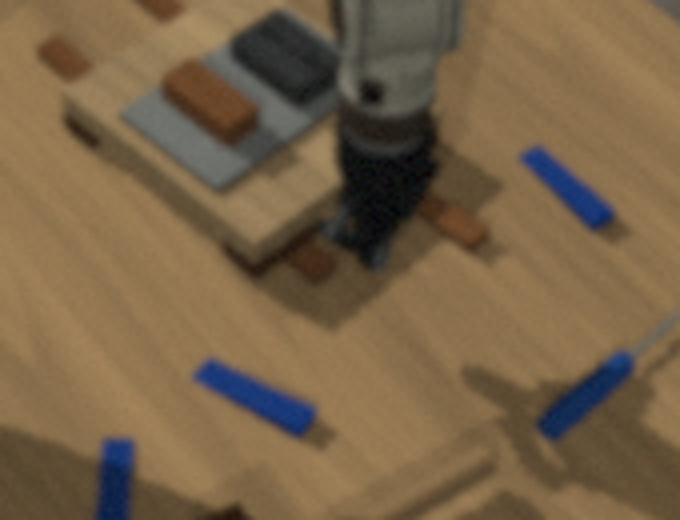

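The shim now sits about 70 mm under foot 4, with its butt at (332,202) in the top view. The slab heights are unchanged, so nothing has been jacked up. I'll press corner 4 again to check.

Call:
move_arm --series '[[[0, 0, 2, 0, 0, 0, 0], [-1.5, 3.5, 0, 0, 0, 0, 0], [-1.5, 3.5, 0, 0, 0, 0, 0], [-1.3, 3.2, 0, 0, 0, 0, 0], [0, 0, 0, 0, 0, 0, 0]]]'

```text
clock: 12.8
eef_pos: [0.4547, -0.149, 0.1016]
tool_rot: [0.667, 0.745, 0.003, 0.01]
ft_force: [0.9, -0.3, -1.0]
grip_width: 0.0001
```

Call:
move_arm --series '[[[-0.6, 0.5, -1.5, 0, 0, 0, 0], [0, 0, -1, 0, 0, 0, 0], [0, 0, -0.7, 0, 0, 0, 0], [0, 0, -0.1, 0, 0, 0, 0], [0, 0, 0, 0, 0, 0, 0]]]'

```text
clock: 13.3
eef_pos: [0.4505, -0.1453, 0.067]
tool_rot: [0.666, 0.745, 0.004, 0.011]
ft_force: [-0.3, -0.3, 1.2]
grip_width: 0.0001
```

Call:
move_arm --series '[[[0, 0, -0.1, 0, 0, 0, 0], [0, 0, -0.1, 0, 0, 0, 0], [0, 0, -0.1, 0, 0, 0, 0], [0, 0, -0.1, 0, 0, 0, 0], [0, 0, 0, 0, 0, 0, 0]]]'

```text
clock: 13.8
eef_pos: [0.4522, -0.1466, 0.0636]
tool_rot: [0.667, 0.745, 0.005, 0.012]
ft_force: [1.2, 0.5, -0.2]
grip_width: 0.0
```

Call:
move_arm --series '[[[-0.2, 0.2, 0, 0, 0, 0, 0], [0, 0, -0.1, 0, 0, 0, 0], [0, 0, -0.1, 0, 0, 0, 0], [0, 0, -0.1, 0, 0, 0, 0], [0, 0, 0, 0, 0, 0, 0]]]'

```text
clock: 14.3
eef_pos: [0.4503, -0.1445, 0.0629]
tool_rot: [0.667, 0.745, 0.005, 0.013]
ft_force: [-0.2, 0.3, 0.2]
grip_width: 0.0002
```

Call:
move_arm --series '[[[0, 0, -0.1, 0, 0, 0, 0], [0, 0, -0.1, 0, 0, 0, 0], [0, 0, -0.1, 0, 0, 0, 0], [0, 0, 0, 0, 0, 0, 0], [0, 0, 0, 0, 0, 0, 0]]]'

```text
clock: 14.8
eef_pos: [0.4507, -0.1446, 0.0628]
tool_rot: [0.667, 0.745, 0.005, 0.015]
ft_force: [0.6, -0.1, -0.5]
grip_width: -0.0
```

Call:
move_arm --series '[[[0, 0, -0.1, 0, 0, 0, 0], [0, 0, -0.1, 0, 0, 0, 0], [0, 0, -0.1, 0, 0, 0, 0], [0, 0, -0.1, 0, 0, 0, 0], [0, 0, -0.1, 0, 0, 0, 0]]]'

```text
clock: 15.3
eef_pos: [0.4507, -0.1446, 0.0624]
tool_rot: [0.667, 0.745, 0.006, 0.016]
ft_force: [-4.3, 1.2, 11.7]
grip_width: -0.0004
```

The corner holds at 0.0624 m under 11.7 N; before, it sank to 0.059 m under 4 N. I'll lift clear and take a last look.

Call:
move_arm --series '[[[0, 0, 0.3, 0, 0, 0, 0], [0, 0, 3, 0, 0, 0, 0], [0, -2, 4, 0, 0, 0, 0], [0, -4.5, 1, 0, 0, 0, 0], [0, -4.5, 0, 0, 0, 0, 0]]]'

```text
clock: 15.8
eef_pos: [0.4493, -0.2523, 0.1467]
tool_rot: [0.663, 0.749, 0.005, 0.013]
ft_force: [1.6, 0.1, 0.4]
grip_width: -0.0001
```

Call:
move_arm --series '[[[-1, -4.5, 0, 0, 0, 0, 0], [-1, -4.5, 0, 0, 0, 0, 0], [0, 0, 0, 0, 0, 0, 0], [0, 0, 0, 0, 0, 0, 0], [0, 0, 0, 0, 0, 0, 0]]]'

```text
clock: 16.3
eef_pos: [0.4288, -0.3514, 0.1456]
tool_rot: [0.665, 0.747, 0.005, 0.015]
ft_force: [0.5, -0.3, -0.1]
grip_width: -0.0001
```

Run:
```python
from h import *
st()
t,d=snap('top','t6')
a=cv2.resize(t[110:260,190:390],None,fx=3,fy=3,interpolation=cv2.INTER_CUBIC)
cv2.imwrite('pics/t6c.png',cv2.cvtColor(a,cv2.COLOR_RGB2BGR))
def corners(d):
    P,U,V=cloud('top',d,180,380,130,245); r=[]
    for u0,v0 in [(240,218),(236,158),(311,148),(316,208)]:
        z=P[v0-130-5:v0-130+6,u0-180-4:u0-180+5,2]; r.append(np.median(z).round(4))
    return r
for f in('t0','t2','t5','t6'): print(f,corners(np.load(f'pics/{f}.npy')))
```

```text
z 0.1456 lx 0.3856 (0.4675) ly -0.3983 (butt0 -0.310) [ 0.49 -0.31 -0.15] f_ly -0.37 [0.665 0.747 0.005 0.015]
t0 [np.float64(0.0595), np.float64(0.0568), np.float64(0.0597), np.float64(0.0629)]
t2 [np.float64(0.0599), np.float64(0.0566), np.float64(0.0597), np.float64(0.0627)]
t5 [np.float64(0.0601), np.float64(0.0566), np.float64(0.06), np.float64(0.0631)]
t6 [np.float64(0.06), np.float64(0.0566), np.float64(0.0596), np.float64(0.0634)]
```

View pics/t6c.png

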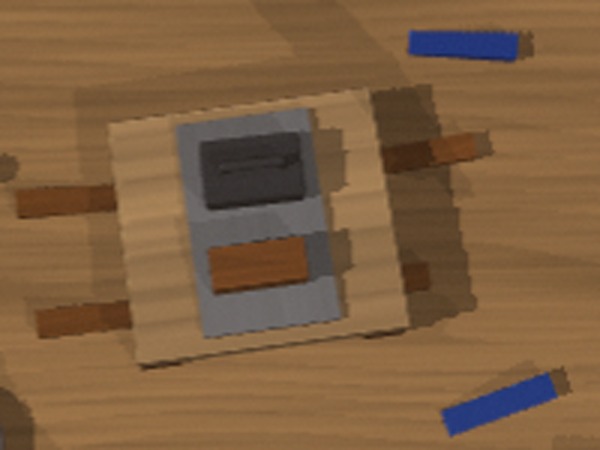

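The final view shows shim_4's butt at about (332,202), tight under the board. The other three shims and the blue look-alikes haven't moved, and the arm is clear of everything.

```bash
python3 -c "from h import *;print(bot.job_done())"
```

```text
the job is handed in; nothing more can be done
None
```

The near right corner (corner_4) was the one that rocked. I pushed its shim in until it was snug, and the board is now firm there. The job is handed in, at about 16 s on the robot's clock.

- **Finding the corner:** The depth image showed corner_4 standing highest, so I pressed it first. It sank about 4 mm under 4 N and came back up when I eased off. That was clear, so I did not press the other three. The force reached about 32 N for a moment when that corner bottomed out.
- **Pushing the shim:** I pushed shim_4 in about 60 mm until the push read 6.6 N, inside the 4–9 N snug range. The travel was slightly short of the 62–75 mm stated for a floating foot.
- **Final checks:** Corner_4 then held at 62.4 mm under 11.7 N, where before it sank to about 59 mm under 4 N. All four slab corners are within 0.5 mm of their starting heights, so I saw no sign of jacking. I did not press the opposite corner to confirm that. In the last picture the other three shims and the blue look-alikes beside the board have not moved.

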